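# Put a culture dish under the sprung camera stand

### The arm

A 6-joint arm with a two-finger parallel gripper is mounted at the origin on the work surface. World frame = base frame: x ahead of the robot, y to its left, z up, the work surface at z = 0. Lengths are in mm, angles in rad, forces in N, time in s.
With the tool pointing down it reaches from about 325 to 900 mm from the base axis. Payload 6.1 kg.
Tool frame: the origin (TCP) lies at the very end of the fingers, on their centre line; the grasp point (between the pads) lies bot.hold_point_z behind it (bot.hold_point_z is the distance from the TCP to the grasp point, in mm); z points along the fingers, y is the line along which they close (so a half turn about z gives the same grasp; the last joint's range is limited). The gripper opens to 85 mm and grips with 20 to 120 N. Pads are 22 mm wide; open, the fingers measure 114 mm over their backs; the gripper's body (76 mm by 85 mm) begins 54 mm behind the grasp point. The pads swing forward as they close: fully open they stand 13 mm farther back than shut.
Start: joints at [1.089, 0.22, 1.526, -0, 1.395, -0.126], TCP at [217.711, 585.848, 231.3] pointing down, gripper open.
Joint ranges: [-2.98, 2.98], [-0.91, 2.08], [0.09, 2.57], [-1.24, 4.39], [0.2, 2.65], [-2.68, 2.68]. Speed limits (rad/s): [2.57, 2.57, 3.01, 3.14, 3.14, 3.14].

### API

Orientations are given as a 3x3 rotation matrix whose columns are the frame's x, y, z axes.
In Python, from rig import bot, cams, job_done gives the robot as it stands.
- The arm moves only by the shell command python3 -m jog 'ROWS'. ROWS is text: rows parted by semicolons, each of 7 numbers parted by spaces: the gripper's target within -1 to 1 (shut at 1, half-way at 0, fully open at -1), then the shift along the world's x, y, z in mm, then the turn, a rotation vector about the world's x, y, z in rad. A call has 1 to 5 rows; each row is the pose to reach, as a shift and turn from the pose commanded when the call began; what a row does not reach only later rows make up. A row lasts 1/12 s, in which the tool goes at most 41.7 mm and 7.16 degrees, less where a joint would pass 70% of its speed; a pose out of reach is approached as far as the arm can. A call with a gripper value outside its range is refused whole. The fingers move at their own pace and stop on an object; the grip force is fixed at half the most. Time passes only in rows, so rows that repeat a pose let the fingers close. It gives the time, the measured TCP pose, the force, the opening and the grip force at its end, in the units of the state.
- bot.get_obs(): the state, without advancing time (a new reading comes with each control period).
- cams.snapshot(name): name is "scene" or "top" or "wrist"; returns (picture, depth): 384x512x3 uint8, red, green, blue; 384x512 float32, mm along the optical axis (not along the pixel's ray), 0 where there is no reading.
- cams.camera_model(name): a dict with "fx", "fy", "cx", "cy" (pixels), "view" (4x4, takes a point from world to camera coordinates). Camera axes: x right, y down, z forward; pixel columns grow to the right and rows downward; lengths in mm; the calibration is good to about 2 mm. A picture is of the moment at which its call begins: read the wrist's pose just before it. camera_model takes no time and is no camera call; for the wrist camera it gives the pose at the moment of the call.
- job_done(): hands the job in; it is judged then, once.
The state is a dict: "clock": time; "qpos": joint angles; "qd": joint speeds; "tau": joint torques, N m; "tool_pos": TCP position; "orientation": TCP orientation; "force": force on the tool from outside, world axes, zero at the start; "ft_torque": the same for the moment, N m; "gripper_width": finger opening in mm; "grip_force": force on a finger pad.
Only numpy, scipy, OpenCV 4.12 (cv2) and the standard library are available. Lean on these libraries where they do the work, as an engineer would, in place of code of your own. Each camera call takes 0.05 s, during which the arm holds its last target. There are 200 camera calls.

### The job

Get the small culture dish ready for its photograph: set it flat on the base plate of the camera stand and slide it gently fully home, so that it touches both steel locating pegs, and let go of it. Then swing the sprung camera arm down over it, pushing gently near its free end until it tips past dead centre and snaps down onto its lower stop by itself; do not lean on the arm, and leave the dish home and everything else where it is.

Things in the scene. Friction and masses are not known exactly. Their poses are not given: they have to be found in the camera images.
- dish: the small culture dish with lid, clear plastic with cream agar inside, 60 mm diameter, 15 mm high, about 30 g, smooth (friction about 0.3); the only small one (the other dishes are 90 mm wide). Lies flat on the bench at the start. Origin: centre of its underside, z up.
- stand: the dish camera stand, screwed to the bench: white base plate 320 x 180 mm, 12 mm thick, carrying hinge cheeks, spring strut and swinging arm. Origin: centre of the plate's underside; x points from the dish's place to the hinge, y along the hinge axis, z up. The cheeks and strut fill local x +40 to +175 mm, y within 32 mm, up to 135 mm high.
- dish_spot (a point): centre of the dish's place, on the plate's top face (12 mm above the bench): stand-local (-100, 0, 12) mm. A 60 mm dish that touches both pegs has its centre exactly here; it gets home by sliding in the stand's +x direction. Nothing else is near or above this place while the arm is up.
- peg_left (a point): foot, on the plate's top face, of one steel locating peg: 8 mm diameter, 16 mm high, stand-local (-78, 26) mm.
- peg_right (a point): foot, on the plate's top face, of the other peg: 8 mm diameter, 16 mm high, stand-local (-78, -26) mm.
- stand_hinge (a point): on the hinge axis of the arm, fixed to the stand: local (60, 0, 115) mm.
- stand_arm (a joint): camera arm angle, rad. 0: parked up, 80 deg above level, held by its spring. Grows as it swings down and out over the dish (towards stand -x); 1.396: level, on its rigid lower stop. The spring drives it back up until it tips, 0.02 to 0.12 rad before the lower stop (varies with the unknown head weight and friction); past that it snaps down by itself, stays, and the push falls to nothing.
- press_point (a point): where to push: middle of the camera head's flat back/top face (back when up, top when down; 54 mm wide, from 126 mm to the arm's end 198 mm from the hinge), 178 mm along the arm from the hinge axis and 5 mm off its centre line. Square to the arm it takes about 5 N at the start, 7 to 10 N half way, then less; nearer the hinge more. The head is 28 mm thick, lens 10 mm more.
- lens_cap: bystander: a black round cap, 40 mm diameter, 8 mm high, loose on the rear of the base plate beside the hinge cheeks. Origin: centre of its underside.
- tape_roll: bystander: roll of tape, 68 mm diameter, 25 mm high, hole 38 mm. Origin: centre of its underside.
- sample_pot: bystander: white screw-cap pot, 57 mm diameter, 62 mm high. Origin: centre of its underside.
- dish_stack: bystander: stack of five 90 mm dishes, 78 mm high. Origin: centre of its underside.
- wide_dish: bystander: one 90 mm dish, 16 mm high. Origin: centre of its underside.
- marker: bystander: felt pen lying on the bench, 137 mm long, 14 mm thick. Origin: middle, underside.

How it is judged (in metres and radians):
On the way, in this order (a step that is already met when the one before it is completed fails the run):
1. the dish lies flat on the base plate, home against both pegs (centre within 2 mm of dish_spot) and released, while the camera arm is still up (horizontal distance between dish and dish_spot below 0.002 m and angle between dish's own z axis and vertical below 0.05 rad and z of dish in the frame of dish_spot below 0.002 m and contact force between the fingers and dish below 0.05 N and value of joint stand_arm below 0.2 rad), for 0.2 s.
2. the camera arm has snapped down onto its lower stop (value of joint stand_arm above 1.37 rad), for 0.2 s.
At the end, for the whole second after the job is handed in: The arm rests on its lower stop (joint above 1.37 rad), the dish lies flat and still on the base plate with its centre within 2 mm of dish_spot, touching both pegs (value of joint stand_arm above 1.37 rad and horizontal distance between dish and dish_spot below 0.002 m and angle between dish's own z axis and vertical below 0.05 rad and z of dish in the frame of dish_spot below 0.002 m and linear speed of dish below 0.01 m/s).
It fails at once if the stand (arm, head, pegs or plate) is pushed by the robot with more than 20 N (contact force between any of the fingers, the arm and stand above 20 N).
It fails at once if the dish is pressed against the plate or the pegs with more than 20 N (contact force between dish and stand above 20 N).
It fails at once if a bystander is shifted by more than 15 mm (distance of any of lens_cap, tape_roll, sample_pot, dish_stack, wide_dish, marker from where it was at the start of the episode above 0.015 m).
It also fails if it takes over 72 s, if anything falls off the work surface, if the arm or the gripper's body presses on something with over 40 N, if the wrist force passes 120 N, or if a joint passes its speed limit or range.

## Working session

There is one attempt and no reset: what is moved stays moved. The work goes in short steps, Python scripts to look and compute and a shell command to move; the robot and the scene stay as the last step left them, time stands still between calls to the robot, and variables do not carry over. Pictures are saved under pics/ and viewed, at most 10 in all, crops included, and the job is handed in when it is done.

```bash
ls; mkdir -p pics
python3 - <<'E'
from rig import bot,cams
import cv2,numpy as np
o=bot.get_obs();print(o['clock'],o['tool_pos'],o['orientation'],bot.hold_point_z,o['gripper_width'])
for n in ['scene','top']:
    p,d=cams.snapshot(n);cv2.imwrite(f'pics/{n}0.png',p[:,:,::-1]);np.save(f'pics/{n}0.npy',d)
    m=cams.camera_model(n);print(n,{k:np.round(v,3).tolist() for k,v in m.items()})
E
```

```text
pics
0.0 [217.41890301 585.30604109 230.17901817] [[-9.37364725e-01  3.48348243e-01 -9.35200339e-04]
 [ 3.48349398e-01  9.37363112e-01 -1.75856026e-03]
 [ 2.64030923e-04 -1.97418883e-03 -9.99998016e-01]] 18.700000000000003 85.57732713839863
scene {'fx': 425.305, 'fy': 425.305, 'cx': 259.076, 'cy': 196.412, 'view': [[0.622, 0.783, 0.005, -353.55], [0.603, -0.475, -0.641, -245.726], [-0.499, 0.402, -0.767, 1667.858], [0.0, 0.0, 0.0, 1.0]]}
top {'fx': 494.625, 'fy': 494.625, 'cx': 254.995, 'cy': 200.851, 'view': [[0.025, -1.0, -0.009, -22.363], [-0.998, -0.025, -0.055, 586.523], [0.055, 0.011, -0.998, 1506.045], [0.0, 0.0, 0.0, 1.0]]}
```

View pics/scene0.png

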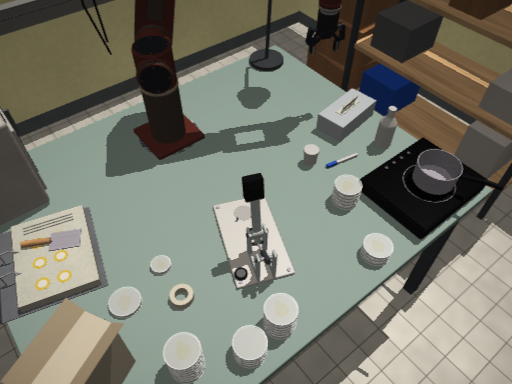

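View pics/top0.png

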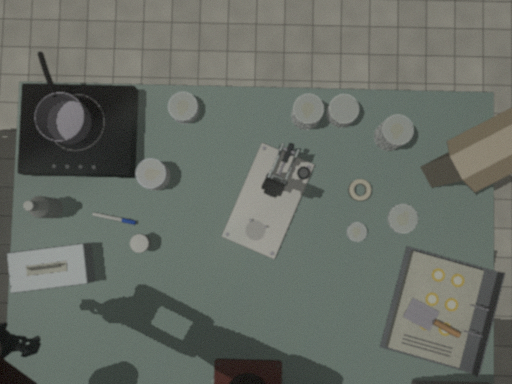

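The small dish is at scene (161,264) and top (357,232). The stand plate is mid-bench, with its dish end towards the robot (top ~(256,230)) and its hinge end far. The cap is at top (304,172).

```bash
cat > h.py <<'E'
import numpy as np,cv2
def ray(m,u,v):
    V=np.array(m['view']);R=V[:3,:3];c=-R.T@V[:3,3]
    return c,R.T@np.array([(u-m['cx'])/m['fx'],(v-m['cy'])/m['fy'],1.])
def onz(m,u,v,z):
    c,d=ray(m,u,v);return c+d*(z-c[2])/d[2]
def two(m1,p1,m2,p2):
    c1,d1=ray(m1,*p1);c2,d2=ray(m2,*p2)
    s=np.linalg.lstsq(np.c_[d1,-d2],c2-c1,rcond=None)[0]
    a=c1+s[0]*d1;b=c2+s[1]*d2;return (a+b)/2,np.linalg.norm(a-b)
def proj(m,P):
    p=np.array(m['view'])@np.r_[P,1];return np.array([m['fx']*p[0]/p[2]+m['cx'],m['fy']*p[1]/p[2]+m['cy']])
E
python3 - <<'E'
from h import *
from rig import cams
mt=cams.camera_model('top');ms=cams.camera_model('scene')
t=cv2.imread('pics/top0.png');s=cv2.imread('pics/scene0.png')
def masks(im,box):
    x0,y0,x1,y1=box;hsv=cv2.cvtColor(im,cv2.COLOR_BGR2HSV)[y0:y1,x0:x1]
    # bench is greenish: low saturation & bright = object
    return hsv
def blob(im,box):
    h=masks(im,box);bg=np.median(h.reshape(-1,3),0)
    lab=cv2.cvtColor(im,cv2.COLOR_BGR2LAB)[box[1]:box[3],box[0]:box[2]].astype(int)
    b=np.median(lab.reshape(-1,3),0);m=((lab[:,:,1]-b[1])>4).astype(np.uint8)
    c=max(cv2.findContours(m,0,2)[0],key=cv2.contourArea);e=cv2.fitEllipse(c)
    return np.array(e[0])+box[:2],e[1],b
pt,et,bt=blob(t,(340,216,374,248));ps,es,bs=blob(s,(142,248,180,280))
print(pt,et,ps,es,bt,bs);print('dish',two(mt,pt,ms,ps),onz(mt,*pt,9),onz(ms,*ps,9))
# plate in top
box=(210,130,335,270)
lab=cv2.cvtColor(t,cv2.COLOR_BGR2LAB)[130:270,210:335].astype(int)
b=np.median(t[240:270,290:335].reshape(-1,3),0);bl=cv2.cvtColor(np.uint8([[b]]),cv2.COLOR_BGR2LAB)[0,0].astype(int)
m=((lab[:,:,1]-bl[1])>4).astype(np.uint8)
cv2.imwrite('pics/pm.png',m*255)
c=max(cv2.findContours(m,0,2)[0],key=cv2.contourArea)
r=cv2.minAreaRect(c);bx=cv2.boxPoints(r)+[210,130];P=np.array([onz(mt,*q,12) for q in bx]);print(bx,P,np.linalg.norm(np.diff(P,axis=0),axis=1),P.mean(0))
for n,(u,v) in dict(pot=(139,243),tape=(360,190),wide=(403,219),stack=(151,174),mark=(115,218)).items():print(n,onz(mt,u,v,20).round())
E
```

```text
[351. 237.] (1.632993221282959, 2.8284270763397217) [160.5986557  264.76042938] (18.03056526184082, 20.77668571472168) [120. 122. 131.] [170. 120. 132.]
dish (array([ 480.79276547, -316.07446023,  -28.322175  ]), np.float64(8.28283095907092)) [ 483.30227649 -305.52392658    9.        ] [ 501.74744434 -325.70986499    9.        ]
[[220.50557709 235.43718719]
 [264.41654205 134.4419775 ]
 [318.13196564 157.79651642]
 [274.22100067 258.79173279]] [[ 477.99593693   95.66666963   12.        ]
 [ 794.54324417  -31.80095895   12.        ]
 [ 725.45637421 -199.86152748   12.        ]
 [ 410.77685432  -71.10109406   12.        ]] [341.24799494 181.70677009 340.00360212] [602.19310241 -51.77422772  12.        ]
pot [449. 344.  20.]
tape [ 628. -329.   20.]
wide [ 542. -461.   20.]
stack [662. 315.  20.]
mark [523. 421.  20.]
```

```bash
python3 -m jog '-1 12 -39 4 0 0 0;-1 24 -78 8 0 0 0;-1 36 -117 12 0 0 0;-1 48 -156 16 0 0 0;-1 60 -195 20 0 0 0' && python3 -m jog '-1 12 -39 4 0 0 0;-1 24 -78 8 0 0 0;-1 36 -117 12 0 0 0;-1 48 -156 16 0 0 0;-1 60 -195 20 0 0 0' && python3 -m jog '-1 12 -39 4 0 0 0;-1 24 -78 8 0 0 0;-1 36 -117 12 0 0 0;-1 48 -156 16 0 0 0;-1 60 -195 20 0 0 0' && python3 -m jog '-1 0 0 0 0 0 0;-1 0 0 0 0 0 0;-1 0 0 0 0 0 0'
python3 - <<'E'
from rig import bot,cams
from h import *
o=bot.get_obs();m=cams.camera_model('wrist');p,d=cams.snapshot('wrist');cv2.imwrite('pics/w1.png',p[:,:,::-1]);np.save('pics/w1.npy',np.array(m['view']))
V=np.array(m['view']);R=V[:3,:3];print(o['tool_pos'],o['orientation'].round(4) if hasattr(o['orientation'],'round') else o['orientation'],'campos',-R.T@V[:3,3],'fwd',R[2],m['fx'],m['cx'],m['cy'])
E
```

```text
clock: 0.52
tool_pos: [277.5, 388.9, 250.7]
orientation: [[-0.938, 0.348, -0.001], [0.348, 0.938, -0.001], [0.0, -0.001, -1.0]]
force: [1.0, -0.4, 1.0]
gripper_width: 85.7
grip_force: 0.0
clock: 0.93
tool_pos: [337.5, 194.1, 271.2]
orientation: [[-0.938, 0.348, 0.0], [0.348, 0.938, -0.0], [-0.0, 0.0, -1.0]]
force: [1.5, 0.1, -0.0]
gripper_width: 85.2
grip_force: 0.0
clock: 1.35
tool_pos: [397.6, -1.2, 291.4]
orientation: [[-0.937, 0.348, 0.0], [0.348, 0.937, 0.0], [-0.0, 0.0, -1.0]]
force: [1.4, 0.8, 0.5]
gripper_width: 85.5
grip_force: 0.0
clock: 1.6
tool_pos: [397.3, 1.1, 290.8]
orientation: [[-0.937, 0.35, -0.001], [0.35, 0.937, 0.001], [0.001, 0.0, -1.0]]
force: [-0.1, 0.6, -0.3]
gripper_width: 85.6
grip_force: 0.0
[397.3236202    1.06318544 290.82338729] [[-9.369e-01  3.495e-01 -1.100e-03]
 [ 3.495e-01  9.369e-01  8.000e-04]
 [ 1.300e-03  4.000e-04 -1.000e+00]] campos [332.39206627  25.38131213 433.40570023] fwd [ 0.25739496 -0.09672698 -0.96145292] 279.8328376785848 259.7304342123415 196.29302051669265
```

View pics/w1.png

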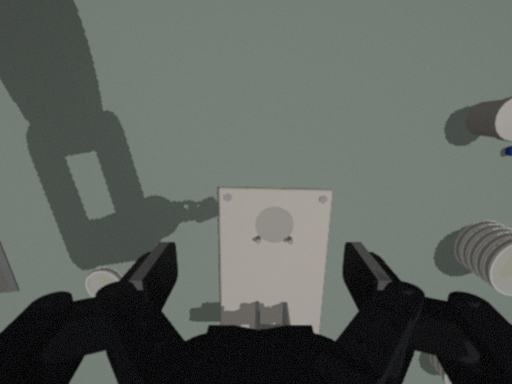

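The plate's near edge corners are at (218,187) and (331,190). The printed grey spot is at (274,224), peg feet are near (257,239) and (290,240), and the small dish is at (103,281), partly behind a finger.

Run:
```python
from h import *
from rig import cams
m=cams.camera_model('wrist')
im=cv2.imread('pics/w1.png');g=cv2.cvtColor(im,cv2.COLOR_BGR2GRAY)
# plate edges: subpixel line fits
lab=cv2.cvtColor(im,cv2.COLOR_BGR2LAB).astype(float)[:,:,1];gl=cv2.GaussianBlur(g,(3,3),0).astype(float)
def edge(line):
    v=gl[tuple(line)] if 0 else line;d=np.abs(np.diff(v));i=d.argmax();return i+.5
col=[(u,170+edge(gl[170:200,u])) for u in range(226,325,4)]
L=[(205+edge(gl[v,205:235]),v) for v in range(215,300,5)]
R=[(315+edge(gl[v,315:345]),v) for v in range(200,265,5)]
F={}
for n,pts,z in(('near',col,12),('L',L,12),('R',R,12)):
    P=np.array([onz(m,*p,z)[:2] for p in pts]);vx,vy,x,y=cv2.fitLine(P.astype(np.float32),cv2.DIST_HUBER,0,.01,.01).ravel();F[n]=(x,y,vx,vy)
    print(n,x,y,vx,vy,np.degrees(np.arctan2(vy,vx)),np.abs((P-[x,y])@[-vy,vx]).max())
def X(a,b):
    a,b=F[a],F[b];t=np.linalg.solve(np.c_[a[2:],-np.array(b[2:])],np.subtract(b[:2],a[:2]));return np.array(a[:2])+t[0]*np.array(a[2:])
c1,c2=X('near','L'),X('near','R');print('corners',c1,c2,np.linalg.norm(c1-c2))
yv=(c1-c2)/np.linalg.norm(c1-c2);
if yv[1]<0:yv=-yv
xv=np.array([yv[1],-yv[0]]);spot=(c1+c2)/2+60*xv;print('yaw',np.degrees(np.arctan2(xv[1],xv[0])),'spot',spot)
# grey disc
roi=g[200:250,245:305];mk=cv2.inRange(roi,int(np.median(roi))-200,255)
print(np.median(g[195:205,260:290]),g[224,274],g[224,240])
th=(int(g[224,274])+int(g[224,238]))//2
k=((g<th)).astype(np.uint8);k[:200]=0;k[232:]=0;k[:,:245]=0;k[:,305:]=0
c=max(cv2.findContours(k,0,1)[0],key=cv2.contourArea)
pts=[q[0] for q in c if q[0][1]<230];P=np.array([onz(m,*q,12)[:2] for q in pts])
A=np.c_[2*P,np.ones(len(P))];s=np.linalg.lstsq(A,(P**2).sum(1),rcond=None)[0];print('disc',s[:2],np.sqrt(s[2]+s[:2]@s[:2]))
for q in((257,240),(289,240)):print('peg',onz(m,*q,12))
for q in((103,281),):print('dish',onz(m,*q,12))
z=cv2.resize(im[180:300,70:350],None,fx=2.8,fy=2.8,interpolation=2);cv2.imwrite('pics/w1z.png',z)
```

```text
near 448.98087 27.268002 0.36437434 0.93125254 68.63092 1.0558879607623892
L 509.2128 -110.47549 0.9288048 -0.37056938 -21.750736 0.8432169618801854
R 548.82477 76.19962 0.99887395 0.047442876 2.7192974 14.503670324416476
corners [410.496 -71.09 ] [466.59842   72.294174] 153.96915
yaw -21.369083 spot [494.42236  -21.260376]
159.0 139 159
disc [497.19214482 -11.25952242] 29.700018683825178
peg [513.52294291 -46.42844661  12.        ]
peg [531.79731977   2.75226549  12.        ]
dish [ 493.2130455 -320.9463335   12.       ]
```

View pics/w1z.png

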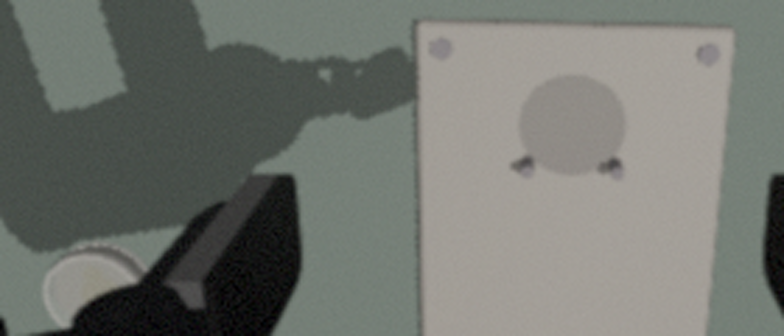

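Grey disc and plate corners agree: spot ≈ (498,-11), yaw ≈ -21.6°. Next I'll look at the dish.

```bash
python3 -m jog '-1 0 -40 -8 0 0 0;-1 0 -80 -16 0 0 0;-1 0 -120 -24 0 0 0;-1 0 -160 -32 0 0 0;-1 0 -200 -40 0 0 0' | head -2 && python3 -m jog '-1 0 -40 0 0 0 0;-1 0 -80 0 0 0 0;-1 0 -100 0 0 0 0;-1 0 -100 0 0 0 0;-1 0 -100 0 0 0 0'
python3 - <<'E'
from rig import bot,cams
from h import *
m=cams.camera_model('wrist');p,d=cams.snapshot('wrist');cv2.imwrite('pics/w2.png',p[:,:,::-1]);np.savez('pics/w2.npz',**m)
E
```

```text
clock: 2.07
tool_pos: [398.0, -198.7, 250.9]
clock: 2.48
tool_pos: [398.3, -297.9, 250.7]
orientation: [[-0.938, 0.347, -0.001], [0.347, 0.938, 0.002], [0.001, 0.001, -1.0]]
force: [0.1, -0.5, 0.3]
gripper_width: 85.1
grip_force: 0.0
```

View pics/w2.png

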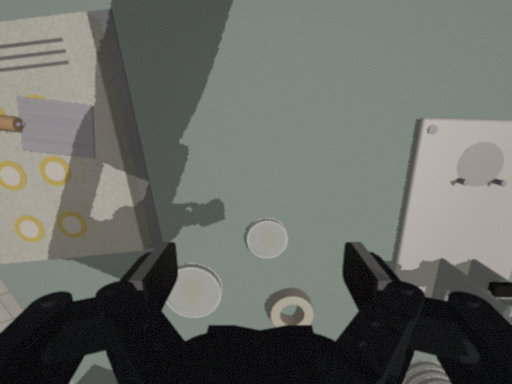

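The dish is clear at about (267,239). The grey spot shows again at (481,164), which gives a second view of it.

Run:
```python
from h import *
m=dict(np.load('pics/w2.npz'));im=cv2.imread('pics/w2.png')
m1=dict(m);m1['view']=np.load('pics/w1.npy')
def ell(im,box,f):
    x0,y0,x1,y1=box;k=f(im[y0:y1,x0:x1]).astype(np.uint8)
    c=max(cv2.findContours(k,0,1)[0],key=cv2.contourArea);c=cv2.convexHull(c);e=cv2.fitEllipse(c);return np.array(e[0])+[x0,y0],e[1]
def sat(r):
    a=cv2.cvtColor(r,cv2.COLOR_BGR2LAB).astype(int)[:,:,1];return a>a[0,0:].min()+5
roi=im[205:270,235:300];g=cv2.cvtColor(roi,cv2.COLOR_BGR2GRAY)
p,e=ell(im,(238,208,298,268),lambda r:cv2.cvtColor(r,cv2.COLOR_BGR2GRAY)>np.median(g)+(-0)+ (0) if 0 else cv2.threshold(cv2.cvtColor(r,cv2.COLOR_BGR2GRAY),0,255,cv2.THRESH_OTSU)[1]>0)
print('dish px',p,e)
for z in(0,7.5,15):print(z,onz(m,*p,z))
o=lambda r:cv2.threshold(cv2.cvtColor(r,cv2.COLOR_BGR2GRAY),0,255,cv2.THRESH_OTSU+cv2.THRESH_BINARY_INV)[1]>0
d2,e2=ell(im,(452,136,511,178),o);d1,e1=ell(cv2.imread('pics/w1.png'),(250,202,300,236),o)
print('disc',d2,e2,d1,e1,two(m,d2,m1,d1),onz(m,*d2,12))
# dish height: top view + scene ellipse
from rig import cams
t=cv2.imread('pics/top0.png');s=cv2.imread('pics/scene0.png')
ot=lambda r:cv2.threshold(cv2.cvtColor(r,cv2.COLOR_BGR2GRAY),0,255,cv2.THRESH_OTSU)[1]>0
pt,et=ell(t,(342,218,372,246),ot);ps,es=ell(s,(144,250,178,280),ot);print(pt,et,ps,es)
mt=cams.camera_model('top');ms=cams.camera_model('scene')
print('w2+top',two(m,p,mt,pt));print('w2+scene',two(m,p,ms,ps));print('top+scene',two(mt,pt,ms,ps))
# rim circle: cast contour on z=15
```

```text
dish px [267.60327148 238.84667397] (38.74702072143555, 42.05651092529297)
0 [ 506.32130624 -325.12260584    0.        ]
7.5 [ 503.02036884 -324.1447327     7.5       ]
15 [ 499.71943144 -323.16685956   15.        ]
disc [479.64945984 164.53856659] (41.11118698120117, 51.85525131225586) [273.73848534 224.67099953] (36.67867660522461, 38.61653137207031) (array([498.09697943, -12.58217403,  11.58893978]), np.float64(0.4122766894252305)) [498.14341438 -12.82151424  12.        ]
[356.29114056 231.60616779] (19.631113052368164, 19.73129653930664) [160.36647987 263.07594585] (16.777685165405273, 21.661846160888672)
w2+top (array([ 500.45323243, -322.15075775,   12.65544872]), np.float64(2.6532193365988204))
w2+scene (array([ 499.81161695, -323.73135601,   14.4803579 ]), np.float64(1.0302905648923448))
top+scene (array([ 499.40034673, -322.42318999,   12.39048004]), np.float64(3.5148435455908795))
```

```bash
python3 -m jog '-1 34 -8 -20 0 0 -0.02;-1 68 -17 -40 0 0 -0.02;-1 102 -25.5 -60 0 0 -0.02;-1 102 -25.5 -100 0 0 -0.02;-1 102 -25.5 -140 0 0 -0.02' | head -2 && python3 -m jog '-1 0 0 -35 0 0 0;-1 0 0 -60 0 0 0;-1 0 0 -70 0 0 0;-1 0 0 -70 0 0 0;-1 0 0 -70 0 0 0'
python3 - <<'E'
from rig import bot,cams
from h import *
m=cams.camera_model('wrist');p,d=cams.snapshot('wrist');cv2.imwrite('pics/w3.png',p[:,:,::-1]);np.savez('pics/w3.npz',**m)
E
```

```text
clock: 2.95
tool_pos: [503.3, -322.8, 111.7]
clock: 3.37
tool_pos: [500.6, -323.6, 42.3]
orientation: [[-0.931, 0.365, 0.001], [0.365, 0.931, -0.0], [-0.001, -0.0, -1.0]]
force: [-0.1, -0.1, 0.8]
gripper_width: 85.5
grip_force: 0.0
```

View pics/w3.png

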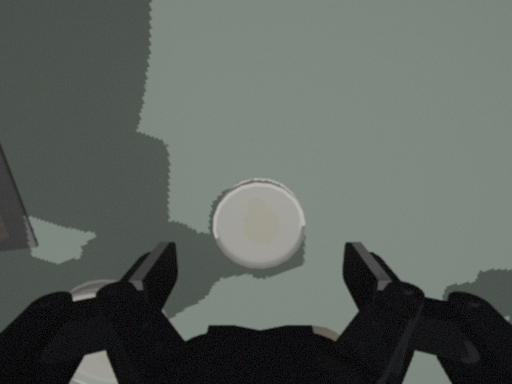

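The dish is at about (259,224), centred between the fingertips. I'll compute its position.

Run:
```python
from h import *
m=dict(np.load('pics/w3.npz'));im=cv2.imread('pics/w3.png')
g=cv2.cvtColor(im,cv2.COLOR_BGR2GRAY)[172:278,200:320];k=cv2.threshold(g,0,255,cv2.THRESH_OTSU)[1]
k=(g>np.median(g[:, -10:])+18).astype(np.uint8)
c=max(cv2.findContours(k,0,1)[0],key=cv2.contourArea);P=np.array([onz(m,*(q[0]+[200,172]),15)[:2] for q in cv2.convexHull(c)]).astype(np.float32)
print(cv2.minEnclosingCircle(P),onz(m,259,224,15), P.min(0),P.max(0))
```

```text
((497.912841796875, -323.4652404785156), 30.24901580810547) [ 498.61525928 -323.32480449   15.        ] [ 469.0718  -353.68213] [ 525.404   -294.17624]
```

```bash
python3 -m jog '-1 -2 0 -25 0 0 0;-1 -2 0 -38 0 0 0;-1 -2 0 -40 0 0 0;-1 -2 0 -40 0 0 0;0 -2 0 -40 0 0 0'; python3 -m jog '1 0 0 0 0 0 0;1 0 0 0 0 0 0;1 0 0 0 0 0 0;1 0 0 0 0 0 0;1 0 0 0 0 0 0';python3 -m jog '1 0 0 0 0 0 0;1 0 0 0 0 0 0;1 0 0 0 0 0 0;1 0 0 0 0 0 0;1 0 0 0 0 0 0'
```

```text
clock: 3.83
tool_pos: [498.3, -325.1, 2.4]
orientation: [[-0.93, 0.367, 0.001], [0.367, 0.93, -0.001], [-0.001, -0.0, -1.0]]
force: [-0.3, 0.4, -0.2]
gripper_width: 75.8
grip_force: 0.0
clock: 4.25
tool_pos: [498.9, -325.7, 3.2]
orientation: [[-0.93, 0.367, 0.002], [0.367, 0.93, -0.002], [-0.003, -0.001, -1.0]]
force: [-0.7, -0.0, 6.5]
gripper_width: 56.9
grip_force: 63.9
clock: 4.67
tool_pos: [498.9, -325.7, 3.2]
orientation: [[-0.93, 0.367, 0.002], [0.367, 0.93, -0.002], [-0.003, -0.001, -1.0]]
force: [0.6, 0.9, 6.0]
gripper_width: 57.1
grip_force: 63.9
```

```bash
python3 -m jog '1 0 0 10 0 0 0;1 0 0 30 0 0 0;1 0 0 60 0 0 0;1 0 0 60 0 0 0;1 0 0 60 0 0 0'
python3 - <<'E'
from rig import bot,cams
from h import *
m=cams.camera_model('wrist');p,d=cams.snapshot('wrist');cv2.imwrite('pics/w4.png',p[120:384,100:412,::-1]);np.savez('pics/w4.npz',**m)
s,_=cams.snapshot('scene');cv2.imwrite('pics/s4.png',s[:,:,::-1])
a=cv2.resize(p[120:384,100:412,::-1],None,fx=1.2,fy=1.2);b=cv2.resize(s[210:330,90:230,::-1],(370,317),interpolation=2);cv2.imwrite('pics/c4.png',np.hstack([a[:316],b[:316]]))
E
```

```text
clock: 5.08
tool_pos: [499.4, -326.1, 64.5]
orientation: [[-0.93, 0.367, 0.004], [0.367, 0.93, -0.004], [-0.005, -0.002, -1.0]]
force: [1.2, 0.4, -1.2]
gripper_width: 57.3
grip_force: 63.9
```

View pics/c4.png

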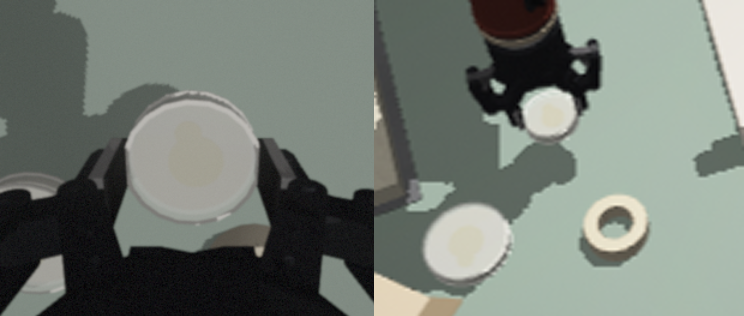

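```bash
python3 - <<'E'
from h import *
m=dict(np.load('pics/w4.npz'));im=cv2.imread('pics/w4.png')
hsv=cv2.cvtColor(im,cv2.COLOR_BGR2HSV);g=cv2.cvtColor(im,cv2.COLOR_BGR2GRAY)
k=(g>125).astype(np.uint8);n,l,st,c=cv2.connectedComponentsWithStats(k)
i=l[130,165];print(st[i]);cc=max(cv2.findContours((l==i).astype(np.uint8),0,1)[0],key=cv2.contourArea)
P=np.array([onz(m,*(q[0]+[100,120]),76.5)[:2] for q in cv2.convexHull(cc)]).astype(np.float32);print(cv2.minEnclosingCircle(P))
E
python3 -m jog '1 0 30 20 0 0 0;1 0 70 40 0 0 0;1 -1 110 40 0 0 0;1 -2 150 40 0 0 0;1 -3 190 40 0 0 0' | head -2; python3 -m jog '1 -1 40 0 0 0 0;1 -2 80 0 0 0 0;1 -3 126 0 0 0 0;1 -3 126 0 0 0 0;1 -3 126 0 0 0 0'
python3 - <<'E'
from rig import bot,cams
from h import *
m=cams.camera_model('wrist');p,d=cams.snapshot('wrist');cv2.imwrite('pics/w5.png',p[:,:,::-1]);np.savez('pics/w5.npz',**m);print(bot.get_obs()['tool_pos'])
E
```

```text
[   45     0   267   213 37952]
((485.64447021484375, -311.3844909667969), 77.2579345703125)
clock: 5.6
tool_pos: [493.5, -132.6, 100.4]
clock: 6.02
tool_pos: [490.3, -6.1, 100.0]
orientation: [[-0.932, 0.363, -0.003], [0.363, 0.932, 0.001], [0.003, -0.0, -1.0]]
force: [0.9, -0.1, -1.0]
gripper_width: 56.7
grip_force: 64.1
[490.81365273  -7.77179002 100.27431381]
```

View pics/w5.png

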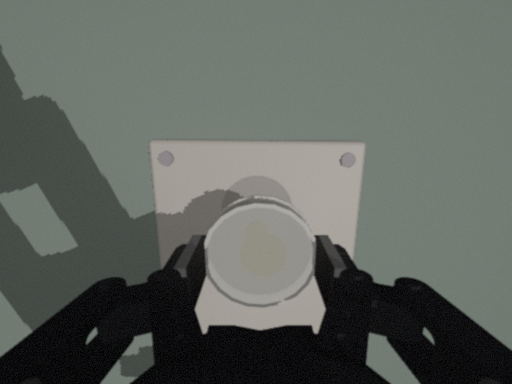

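Near-edge corners are at (152,142) and (363,143). The held dish's rim spans about 205–315 px horizontally, centred at (260,250). I'll refine from this.

Run:
```python
from h import *
m=dict(np.load('pics/w5.npz'));im=cv2.imread('pics/w5.png');g=cv2.GaussianBlur(cv2.cvtColor(im,cv2.COLOR_BGR2GRAY),(3,3),0).astype(float)
lab=cv2.GaussianBlur(cv2.cvtColor(im,cv2.COLOR_BGR2LAB),(3,3),0).astype(float)[:,:,1]
def cross(v):  # subpixel half-level crossing
    h=(v[:4].mean()+v[-4:].mean())/2;s=np.sign(v-h);i=np.where(s[:-1]*s[1:]<0)[0][0];return i+(h-v[i])/(v[i+1]-v[i])
N=[(u,130+cross(lab[130:152,u])) for u in range(165,352,4)]
L=[(142+cross(lab[v,142:168]),v) for v in range(152,178,2)]
R=[(352+cross(lab[v,352:374]),v) for v in range(152,200,2)]
def fit(p):
    P=np.array([onz(m,*q,12)[:2] for q in p]);n=cv2.fitLine(P.astype(np.float32),cv2.DIST_HUBER,0,.01,.01).ravel();return n[2:],n[:2],np.abs((P-n[2:])@[-n[1],n[0]]).max()
n=fit(N);l=fit(L);r=fit(R)
def X(a,b):return a[0]+np.linalg.solve(np.c_[a[1],-b[1]],b[0]-a[0])[0]*a[1]
a,b=X(n,l),X(n,r);print(n,l,r,a,b,np.linalg.norm(a-b))
y=n[1]*np.sign(n[1][1]);x=np.array([y[1],-y[0]]);print('yaw',np.degrees(np.arctan2(x[1],x[0])),'spot',(a+b)/2+60*x)
# screw heads
for c in((166,158),(348,160)):print('screw',onz(m,*c,12))
# dish rim extreme points
hs=cv2.Canny(cv2.imread('pics/w5.png'),40,100)
cr=cv2.HoughCircles(cv2.cvtColor(im,cv2.COLOR_BGR2GRAY)[170:330,180:340],cv2.HOUGH_GRADIENT_ALT,1.2,20,param1=120,param2=.6,minRadius=45,maxRadius=62);print(cr)
print('dish',onz(m,260,250,112))
if cr is not None:
  for q in cr[0]:print(onz(m,q[0]+180,q[1]+170,112),q[2]*0+np.linalg.norm(onz(m,q[0]+180+q[2],q[1]+170,112)-onz(m,q[0]+180,q[1]+170,112)))
```

```text
Traceback (most recent call last):
IndexError: index 0 is out of bounds for axis 0 with size 0
```

```bash
cat > e.py <<'E'
from h import *
m=dict(np.load('pics/w5.npz'));im=cv2.imread('pics/w5.png')
f=cv2.GaussianBlur(im,(3,3),0).astype(float);lab=f[:,:,2]-f[:,:,1]
def cross(v):
    h=(v[:4].mean()+v[-4:].mean())/2;i=np.where((v[:-1]-h)*(v[1:]-h)<=0)[0][0];return i+(h-v[i])/(v[i+1]-v[i]+1e-9)
N=[(u,130+cross(lab[130:152,u])) for u in range(165,352,4)]
L=[(142+cross(lab[v,142:164]),v) for v in range(152,178,2)]
R=[(352+cross(lab[v,352:374]),v) for v in range(152,200,2)]
def fit(p):
    P=np.array([onz(m,*q,12)[:2] for q in p]);n=cv2.fitLine(P.astype(np.float32),cv2.DIST_HUBER,0,.01,.01).ravel();return n[2:],n[:2],np.abs((P-n[2:])@[-n[1],n[0]]).max()
n=fit(N);l=fit(L);r=fit(R)
def X(a,b):return a[0]+np.linalg.solve(np.c_[a[1],-b[1]],b[0]-a[0])[0]*a[1]
a,b=X(n,l),X(n,r);print(n,l,r,a,b,np.linalg.norm(a-b))
y=n[1]*np.sign(n[1][1]);x=np.array([y[1],-y[0]]);print('yaw',np.degrees(np.arctan2(x[1],x[0])),'spot',(a+b)/2+60*x)
for c in((166,158),(348,160)):print('screw',onz(m,*c,12))
cr=cv2.HoughCircles(cv2.cvtColor(im,cv2.COLOR_BGR2GRAY)[170:330,180:340],cv2.HOUGH_GRADIENT_ALT,1.2,20,param1=120,param2=.6,minRadius=45,maxRadius=62)
print('dish',onz(m,260,250,112))
if cr is not None:
  for q in cr[0]:print(q,onz(m,q[0]+180,q[1]+170,112),np.linalg.norm(onz(m,q[0]+180+q[2],q[1]+170,112)-onz(m,q[0]+180,q[1]+170,112)))
E
python3 e.py
```

```text
(array([442.11093,  11.60624], dtype=float32), array([0.37141556, 0.92846674], dtype=float32), np.float64(0.24086060938270656)) (array([428.386  , -79.66789], dtype=float32), array([ 0.9301225, -0.3672494], dtype=float32), np.float64(0.17024173981821428)) (array([496.25043 ,  83.865005], dtype=float32), array([ 0.92911613, -0.369788  ], dtype=float32), np.float64(0.2049019302748201)) [408.70673 -71.89774] [474.48242  92.52867] 177.09459
yaw -21.802946 spot [497.30258  -11.969469]
screw [428.30909003 -65.08454155  12.        ]
screw [484.4730037   74.34737087  12.        ]
dish [487.33846433  -4.79680807 112.        ]
[76.8     82.8     53.49732] [488.21811223  -6.909621   112.        ] 27.558633098360026
```

```bash
python3 -m jog '1 3 -2.7 -30 0 0 0;1 3 -2.7 -60 0 0 0;1 3 -2.7 -76 0 0 0;1 3 -2.7 -80 0 0 0;1 3 -2.7 -80 0 0 0'; python3 -m jog '1 0 0 -1 0 0 0;1 0 0 -2 0 0 0;1 0 0 -3 0 0 0;1 0 0 -3.5 0 0 0;1 0 0 -3.5 0 0 0'
```

```text
clock: 6.48
tool_pos: [492.3, -12.2, 19.1]
orientation: [[-0.929, 0.369, -0.006], [0.369, 0.929, 0.001], [0.006, -0.001, -1.0]]
force: [-2.6, 3.1, -2.4]
gripper_width: 57.2
grip_force: 76.8
clock: 6.9
tool_pos: [494.6, -11.4, 18.6]
orientation: [[-0.93, 0.368, -0.0], [0.368, 0.93, 0.001], [0.001, 0.001, -1.0]]
force: [-3.0, 5.1, 1.2]
gripper_width: 57.1
grip_force: 77.1
```

```bash
python3 -m jog '1 -2.5 1 0 0 0 0;1 -4.6 1.9 0 0 0 0;1 -4.6 1.9 0 0 0 0;1 -4.6 1.9 0 0 0 0;1 -4.6 1.9 0 0 0 0'
python3 - <<'E'
from rig import bot,cams
from h import *
m=cams.camera_model('wrist');o=bot.get_obs();p,d=cams.snapshot('wrist');cv2.imwrite('pics/w6.png',p[:,:,::-1]);np.savez('pics/w6.npz',**m);print(o['tool_pos'],o['force'])
im=p
cr=cv2.HoughCircles(cv2.cvtColor(im,cv2.COLOR_RGB2GRAY)[170:330,180:340],cv2.HOUGH_GRADIENT_ALT,1.2,20,param1=120,param2=.6,minRadius=45,maxRadius=62)
if cr is not None:
  for q in cr[0]:print(q,onz(m,q[0]+180,q[1]+170,o['tool_pos'][2]+11.8))
cv2.imwrite('pics/w6z.png',cv2.resize(p[120:340,160:360,::-1],None,fx=2.7,fy=2.7,interpolation=2))
E
```

```text
clock: 7.32
tool_pos: [490.9, -10.0, 18.5]
orientation: [[-0.93, 0.367, 0.002], [0.367, 0.93, -0.001], [-0.002, -0.0, -1.0]]
force: [0.1, -1.3, 2.2]
gripper_width: 57.2
grip_force: 77.2
[490.9261256  -10.00914017  18.51475383] [ 0.13861129 -1.27733344  2.17563028]
[78.      84.      54.73884] [489.72509922 -10.5024239   30.31475383]
```

View pics/w6z.png

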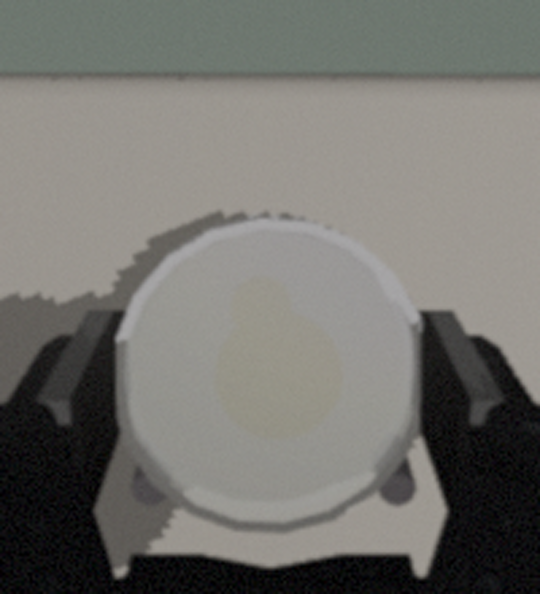

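Dish held, with both peg tops visible just beyond it at zoomed (150,487) and (397,487), full-frame (215.6,300.4) and (307,300.4).

```bash
python3 - <<'E'
from h import *
m=dict(np.load('pics/w6.npz'))
a,b=onz(m,215.6,300.4,28)[:2],onz(m,307,300.4,28)[:2];mid=(a+b)/2;print(a,b,np.linalg.norm(a-b),'spot',mid-22*np.array([.929,-.371]))
E
python3 -m jog '1 0 0 -0.5 0 0 0;1 0 0 -1 0 0 0;1 0 0 -1 0 0 0'
```

```text
[508.67637094 -43.34141604] [527.2733598    3.76420831] 50.64373447122824 spot [497.53686537 -11.62660386]
clock: 7.62
tool_pos: [491.3, -10.1, 17.7]
orientation: [[-0.93, 0.367, 0.002], [0.367, 0.93, -0.001], [-0.002, -0.0, -1.0]]
force: [-0.5, -2.6, 7.5]
gripper_width: 57.0
grip_force: 77.7
```

```bash
python3 -m jog '0.5 0 0 0 0 0 0;-1 0 0 0 0 0 0;-1 0 0 0 0 0 0;-1 0 0 0 0 0 0;-1 0 0 0 0 0 0'; python3 -m jog '-1 0 0 15 0 0 0;-1 0 0 45 0 0 0;-1 -20 8 60 0 0 0;-1 -50 20 60 0 0 0;-1 -50 20 60 0 0 0' | head -2
python3 - <<'E'
from rig import bot,cams
from h import *
m=cams.camera_model('wrist');o=bot.get_obs();p,d=cams.snapshot('wrist');cv2.imwrite('pics/w7.png',p[:,:,::-1]);np.savez('pics/w7.npz',**m);print(o['tool_pos'],o['force'])
x=np.array([.929,-.371]);print('spot px',proj(m,[497.5,-11.6,27]))
cr=cv2.HoughCircles(cv2.cvtColor(p,cv2.COLOR_RGB2GRAY),cv2.HOUGH_GRADIENT_ALT,1.2,20,param1=120,param2=.6,minRadius=25,maxRadius=60)
if cr is not None:
  for q in cr[0]:print(q,onz(m,q[0],q[1],27))
E
```

```text
clock: 8.03
tool_pos: [489.7, -9.3, 16.4]
orientation: [[-0.93, 0.367, -0.001], [0.367, 0.93, 0.0], [0.001, -0.0, -1.0]]
force: [-0.7, -0.0, -0.0]
gripper_width: 85.4
grip_force: 0.0
clock: 8.45
tool_pos: [435.1, 12.3, 75.7]
[435.10544589  12.33538442  75.69635975] [-0.04725675 -0.52856599 -1.46277215]
spot px [260.63135628 295.71726107]
[259.2     292.8      35.99145] [494.61814344 -11.67756459  27.        ]
```

```bash
python3 -m jog '1 0.3 0.8 0 0 0 0;1 0.3 0.8 0 0 0 0;1 0.3 0.8 -15 0 0 0;1 0.3 0.8 -30 0 0 0;1 0.3 0.8 -45 0 0 0'|head -2; python3 -m jog '1 0 0 -8 0 0 0;1 0 0 -13 0 0 0;1 0 0 -13 0 0 0;1 0 0 -13 0 0 0;1 0 0 -13 0 0 0'
python3 - <<'E'
from rig import bot,cams
from h import *
m=cams.camera_model('wrist');p,d=cams.snapshot('wrist');cv2.imwrite('pics/w8.png',p[:,:,::-1]);np.savez('pics/w8.npz',**m)
cr=cv2.HoughCircles(cv2.cvtColor(p,cv2.COLOR_RGB2GRAY),cv2.HOUGH_GRADIENT_ALT,1.2,20,param1=100,param2=.5,minRadius=25,maxRadius=70)
if cr is not None:
  for q in cr[0]:print(q,onz(m,q[0],q[1],27))
E
```

```text
clock: 8.92
tool_pos: [441.8, 10.9, 31.4]
clock: 9.33
tool_pos: [441.2, 11.2, 19.5]
orientation: [[-0.93, 0.367, 0.001], [0.367, 0.93, -0.0], [-0.001, 0.0, -1.0]]
force: [0.3, -0.5, -0.4]
gripper_width: -0.0
grip_force: 0.0
```

```bash
python3 -m jog '1 3 -1.2 -1 0 0 0;1 6 -2.4 -1 0 0 0;1 8 -3.2 -1 0 0 0;1 9 -3.6 -1 0 0 0;1 9 -3.6 -1 0 0 0'|sed -n '2p;4p'; python3 -m jog '1 0.9 -0.4 0 0 0 0;1 1.8 -0.7 0 0 0 0;1 2.8 -1.1 0 0 0 0;1 2.8 -1.1 0 0 0 0;1 2.8 -1.1 0 0 0 0'|sed -n '2p;4p'; python3 -m jog '1 0.5 -0.2 0 0 0 0;1 0.9 -0.4 0 0 0 0;1 1.4 -0.6 0 0 0 0;1 1.9 -0.8 0 0 0 0;1 1.9 -0.8 0 0 0 0'|sed -n '2p;4p'
```

```text
tool_pos: [449.9, 7.6, 18.0]
force: [-0.4, -0.7, -0.1]
tool_pos: [452.2, 6.7, 17.8]
force: [0.0, 0.2, -0.5]
tool_pos: [454.2, 5.8, 17.8]
force: [-0.6, -0.2, 0.6]
```

```bash
for i in 1; do python3 -m jog '1 0.5 -0.2 0 0 0 0;1 0.9 -0.4 0 0 0 0;1 1.4 -0.6 0 0 0 0;1 1.9 -0.8 0 0 0 0;1 1.9 -0.8 0 0 0 0'|sed -n '2p;4p'; done; python3 -m jog '1 0.5 -0.2 0 0 0 0;1 0.9 -0.4 0 0 0 0;1 0.9 -0.4 0 0 0 0;1 0.9 -0.4 0 0 0 0'|sed -n '2p;4p';  python3 -m jog '1 0.5 -0.2 0 0 0 0;1 0.9 -0.4 0 0 0 0;1 0.9 -0.4 0 0 0 0;1 0.9 -0.4 0 0 0 0'|sed -n '2p;4p'
```

```text
tool_pos: [456.1, 5.0, 17.8]
force: [-0.6, 0.6, -0.5]
tool_pos: [456.9, 4.6, 17.8]
force: [0.8, -0.4, 0.1]
tool_pos: [457.9, 4.2, 17.8]
force: [-0.0, -0.2, 1.2]
```

```bash
python3 -m jog '1 0.5 -0.2 0 0 0 0;1 0.9 -0.4 0 0 0 0;1 0.9 -0.4 0 0 0 0;1 0.9 -0.4 0 0 0 0'|sed -n '2p;4p'
```

```text
tool_pos: [458.5, 3.9, 17.7]
force: [-1.1, 1.1, -0.1]
```

```bash
python3 -m jog '1 0.5 -0.2 0 0 0 0;1 0.9 -0.4 0 0 0 0;1 0.9 -0.4 0 0 0 0;1 0.9 -0.4 0 0 0 0'|sed -n '2p;4p'; python3 -m jog '1 0.5 -0.2 0 0 0 0;1 0.9 -0.4 0 0 0 0;1 0.9 -0.4 0 0 0 0;1 0.9 -0.4 0 0 0 0'|sed -n '2p;4p'
```

```text
tool_pos: [458.7, 3.8, 17.5]
force: [-5.0, 2.1, 3.5]
tool_pos: [458.9, 3.8, 17.2]
force: [-6.7, 3.8, 3.1]
```

Run:
```python
from rig import bot,cams
from h import *
m=cams.camera_model('wrist');o=bot.get_obs();p,d=cams.snapshot('wrist');cv2.imwrite('pics/w9.png',p[:,:,::-1]);np.savez('pics/w9.npz',**m)
s,_=cams.snapshot('top')
print(proj(m,[497.5,-11.6,27]))
cv2.imwrite('pics/c9.png',np.hstack([p[200:384,140:380,::-1],cv2.resize(s[205:255,225:290,::-1],(240,184),interpolation=2)]))
```

```text
[259.57009314 320.36293922]
```

View pics/c9.png

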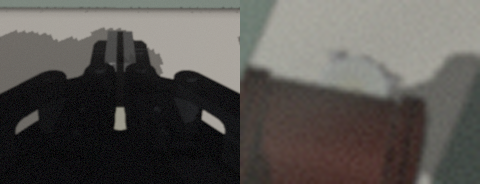

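Firm, gentle contact: 7.7 N, and motion has stopped with the tool at local x -41.6, matching a finger half-width of 11 plus radius 30. The view is mostly blocked by the gripper. I'll back off and measure.

```bash
python3 -m jog '1 -3 1.2 0 0 0 0;1 -10 4 0 0 0 0;1 -20 8 20 0 0 0;1 -35 14 55 0 0 0;1 -50 20 90 0 0 0'|sed -n '2p;4p'; python3 -m jog '1 0 0 20 0 0 0;1 0 0 40 0 0 0;1 0 0 40 0 0 0;1 0 0 40 0 0 0;1 0 0 40 0 0 0'|sed -n '2p;4p'
cat > d.py <<'E'
from rig import bot,cams
from h import *
import sys
m=cams.camera_model('wrist');o=bot.get_obs();p,d=cams.snapshot('wrist');n=sys.argv[1];cv2.imwrite(f'pics/{n}.png',p[:,:,::-1]);np.savez(f'pics/{n}.npz',**m)
g=cv2.cvtColor(p,cv2.COLOR_RGB2GRAY)
x=np.array([.929,-.371]);y=np.array([.371,.929])
cr=cv2.HoughCircles(g,cv2.HOUGH_GRADIENT_ALT,1,8,param1=100,param2=.5,minRadius=12,maxRadius=60)
if cr is not None:
  for q in cr[0]:
    P=onz(m,q[0],q[1],27)[:2];r=np.linalg.norm(onz(m,q[0]+q[2],q[1],27)[:2]-P)
    print('circle px',q,'r',r,'rel spot local',(P-[497.5,-11.6])@x,(P-[497.5,-11.6])@y)
u,v=proj(m,[497.5,-11.6,27]).round().astype(int);print(u,v)
# steel pegs: dark blobs near expected tops
for s in(1,-1):
    e=proj(m,np.r_[np.array([497.5,-11.6])+22*x+26*s*y,28]);i,j=e.round().astype(int)
    w=g[j-9:j+10,i-9:i+10].astype(float);k=w<np.percentile(w,97)-45
    ys,xs=np.nonzero(k);c=(xs.mean()+i-9,ys.mean()+j-9) if len(xs) else None;print('peg exp',e,'dark blob',c,len(xs))
E
python3 d.py w10
```

```text
tool_pos: [408.8, 23.2, 107.7]
force: [1.0, -0.3, 0.1]
tool_pos: [410.2, 23.0, 147.2]
force: [0.3, 0.5, -0.3]
circle px [210.       255.        20.961275] r 21.793942687599536 rel spot local -24.277848970077823 -51.89143630121524
circle px [273.       257.        17.777052] r 18.514636941784246 rel spot local -22.214348454839843 13.659667752406499
260 276
peg exp [283.79469749 294.31535012] dark blob None 0
peg exp [235.71254451 294.15309274] dark blob None 0
```

```bash
cat > r.py <<'E'
from h import *
import sys
n=sys.argv[1];zt=27
m=dict(np.load(f'pics/{n}.npz'));im=cv2.imread(f'pics/{n}.png');f=cv2.GaussianBlur(im,(3,3),0).astype(np.float32)
x=np.array([.929,-.371]);y=np.array([.371,.929]);S=np.array([497.5,-11.6])
rs=np.arange(20,42,.5);P=[]
for a in np.radians(np.arange(0,360,10)):
    d=np.cos(a)*x+np.sin(a)*y
    uv=np.array([proj(m,np.r_[S+r*d,zt]) for r in rs],np.float32)
    s=cv2.remap(f,uv[None,:,0],uv[None,:,1],1)[0].mean(1);g=np.diff(s)
    i=np.argsort(-np.abs(g))[:1][0];P.append((np.degrees(a),rs[i]+.25,g[i]))
    print(int(round(np.degrees(a))),uv[20].round().astype(int),' '.join(f'{v:.0f}' for v in s[::2]))
E
python3 r.py w10
```

```text
0 [260 300] 24 23 22 22 22 22 24 25 24 22 20 20 20 20 20 21 28 47 77 117 147 164
10 [265 300] 22 21 22 22 21 20 19 19 19 19 20 21 21 20 19 19 20 20 20 21 21 22
20 [269 299] 21 20 19 19 20 20 20 20 20 20 19 19 19 18 18 16 15 14 14 15 16 17
30 [274 297] 18 19 19 19 19 20 20 20 19 18 17 18 19 20 19 20 21 20 19 17 18 19
40 [278 295] 17 16 17 19 19 18 18 19 20 20 18 18 19 19 20 21 20 20 20 20 20 20
50 [281 292] 20 20 19 17 15 15 16 17 15 14 14 16 18 19 19 19 20 20 20 20 21 21
60 [284 288] 18 18 18 18 19 18 18 18 18 17 18 18 18 18 17 15 16 17 18 18 19 20
70 [286 284] 20 20 22 21 19 18 19 19 19 20 21 20 19 19 20 19 18 17 20 22 22 21
80 [287 280] 20 20 18 18 18 19 20 20 19 19 21 22 22 20 19 21 20 21 24 25 26 24
90 [288 276] 20 20 21 21 21 21 22 22 21 20 21 23 25 26 27 26 25 25 26 32 44 62
100 [288 272] 28 30 32 33 32 31 31 30 29 27 25 24 25 25 26 28 36 62 105 145 166 170
110 [287 267] 32 34 34 33 32 30 29 28 29 29 29 28 27 32 49 80 121 151 166 169 171 171
120 [285 263] 28 27 28 27 28 28 29 27 26 27 28 29 29 29 38 76 121 152 167 170 170 170
130 [282 260] 27 29 31 30 29 28 29 30 31 31 30 29 29
[... 1106 characters left out ...]
 24 24 24 23 23 23 23 22 21 22 23 22 21 22 23 24 26 35 50 67
280 [232 280] 24 23 22 23 23 23 23 23 21 21 22 22 21 21 20 20 20 20 20 20 21 22
290 [234 284] 18 18 19 20 20 20 19 19 18 19 20 20 20 20 21 21 19 19 20 21 22 20
300 [236 288] 20 19 18 17 17 18 20 20 19 16 15 16 16 16 17 18 18 18 17 17 17 18
310 [239 291] 19 18 20 21 20 20 20 19 17 17 17 17 17 17 16 17 18 18 16 16 18 19
320 [242 294] 18 17 17 17 17 17 16 16 17 19 19 17 15 15 17 18 17 17 17 16 14 12
330 [246 297] 18 16 16 18 18 19 20 20 20 19 20 20 19 18 18 18 17 17 18 18 18 18
340 [250 299] 15 16 17 17 17 17 17 16 14 16 16 15 13 14 15 15 14 15 16 15 14 14
350 [255 300] 21 21 21 21 20 20 19 17 16 16 16 15 15 16 17 16 16 17 18 19 19 19
```

Closed fingers block the view. I'll open and repeat.

```bash
python3 -m jog '-1 0 0 0 0 0 0;-1 0 0 0 0 0 0;-1 0 0 0 0 0 0;-1 0 0 0 0 0 0;-1 0 0 0 0 0 0'|sed -n '2p;5p';python3 d.py w11;python3 r.py w11
```

```text
tool_pos: [410.3, 23.0, 147.4]
gripper_width: 60.7
circle px [258.      276.       26.93741] r 28.675408153354283 rel spot local 0.46874717469242816 -1.8191915932504403
circle px [263.       229.        17.608982] r 17.811254841632916 rel spot local -53.42600977836557 3.1578857050445026
circle px [333.       268.        19.670982] r 20.743051747749746 rel spot local -9.399637228335823 77.31010685338026
circle px [ 68.       225.        19.737373] r 19.909405695244587 rel spot local -57.04909633605866 -193.50339339235956
260 276
peg exp [283.67201936 294.16168367] dark blob (np.float64(283.22727272727275), np.float64(290.22727272727275)) 22
peg exp [235.61472085 293.99777186] dark blob (np.float64(232.54545454545453), np.float64(289.1212121212121)) 33
0 [260 300] 153 156 158 161 162 163 165 167 169 169 167 165 164 163 163 163 163 163 163 163 163 163
10 [264 300] 153 156 159 162 163 164 166 168 170 168 166 164 163 162 163 163 163 163 163 163 164 164
20 [269 298] 153 156 159 162 163 164 165 167 169 168 166 164 163 163 163 163 163 163 163 163 163 163
30 [273 297] 153 155 159 162 163 165 
[... 2613 characters left out ...]
84] 151 151 151 151 151 149 147 146 151 157 155 147 145 152 158 157 159 161 162 162 162 162
300 [236 288] 152 152 152 150 149 145 140 139 146 150 139 114 90 87 95 104 114 127 141 154 160 162
310 [238 291] 152 152 152 152 151 149 146 148 153 158 152 141 134 135 136 138 138 141 147 156 160 162
320 [242 294] 152 152 152 152 151 152 155 161 167 169 168 164 161 159 158 159 160 161 162 163 163 163
330 [246 297] 151 152 152 152 153 156 160 164 168 169 168 166 163 163 163 163 163 163 163 163 163 163
340 [250 298] 151 152 153 156 159 161 164 166 169 169 167 165 163 163 163 162 162 162 162 163 163 163
350 [255 299] 152 153 156 159 162 163 165 167 169 168 167 165 164 163 163 162 162 162 162 163 163 163
```

The dish rim crest sits concentric with the spot to ≲0.7 mm (radii 28.5/28/28.7/29 at 0/90/180/270°), and both pegs lie right at its rim, so it is home. Next is the camera arm: rise, pass over it, and come down behind.

```bash
python3 -m jog '1 0 0 40 0 0 0;1 0 0 80 0 0 0;1 0 0 120 0 0 0;1 0 0 160 0 0 0;1 0 0 200 0 0 0'|sed -n '2p'; python3 -m jog '1 0 0 20 0 0 0;1 30 -12 20 0 0 0;1 65 -26 20 0 0 0;1 100 -40 20 0 0 0;1 135 -54 20 0 0 0'|sed -n '2p;4p';python3 -m jog '1 34 -13.6 0 0 0 0;1 68 -27 0 0 0 0;1 101 -40 0 0 0 0;1 101 -40 0 0 0 0;1 101 -40 0 0 0 0'
python3 - <<'E'
from rig import bot,cams
from h import *
o=bot.get_obs();x=np.array([.929,-.371]);y=np.array([.371,.929]);r=o['tool_pos'][:2]-np.array([497.5,-11.6]);print('local',r@x-100,r@y,o['tool_pos'])
H=np.array([60,115.])
for q in np.arange(0,1.41,.14):
    e=np.radians(80)-q;C=H+178*np.array([-np.cos(e),np.sin(e)])+5*np.array([np.sin(e),np.cos(e)])+[11,0];w=np.array([497.5,-11.6])+(C[0]+100)*x
    print(round(q,2),'local x,z',C.round(1),'world',w.round(1))
# check head top with the top+scene depth
for n in('top','scene'):
    m=cams.camera_model(n);p,d=cams.snapshot(n);cv2.imwrite(f'pics/{n}12.png',p[:,:,::-1])
    for nm,L in(('press',(34,291)),('end',(28,310))):
        w=np.array([497.5,-11.6])+(L[0]+100)*x;u,v=proj(m,np.r_[w,L[1]]).round().astype(int);print(n,nm,u,v,p[v,u])
E
```

```text
tool_pos: [410.1, 23.1, 349.8]
tool_pos: [547.1, -31.5, 368.1]
force: [0.3, 0.1, 1.1]
clock: 15.42
tool_pos: [647.3, -71.8, 364.3]
orientation: [[-0.93, 0.368, -0.005], [0.368, 0.93, 0.001], [0.005, -0.001, -1.0]]
force: [-0.2, 0.2, 0.3]
gripper_width: 0.4
grip_force: 0.0
local 61.49242740080243 -0.3310387324105749 [647.30148507 -71.78018266 364.30387374]
0.0 local x,z [ 45.  291.2] world [632.2 -65.4]
0.14 local x,z [ 20.7 285.8] world [609.6 -56.4]
0.28 local x,z [ -2.7 277.1] world [587.9 -47.7]
0.42 local x,z [-24.6 265.3] world [567.6 -39.6]
0.56 local x,z [-44.6 250.5] world [549.  -32.2]
0.7 local x,z [-62.4 233. ] world [532.5 -25.6]
0.84 local x,z [-77.5 213.2] world [518.4 -19.9]
0.98 local x,z [-89.8 191.5] world [507.  -15.4]
1.12 local x,z [-98.9 168.4] world [498.5 -12. ]
1.26 local x,z [-104.7  144.1] world [493.2  -9.9]
1.4 local x,z [-107.   119.3] world [491.  -9.]
top press 276 181 [51 51 51]
top end 275 183 [43 44 39]
scene press 254 186 [8 9 9]
scene end 253 179 [21 20 21]
```

```bash
python3 -m jog '1 0 0 -25 0 0 0;1 0 0 -50 0 0 0;1 0 0 -68 0 0 0;1 0 0 -73 0 0 0;1 0 0 -73 0 0 0'|sed -n '2p;4p'; python3 -m jog '1 -4 1.6 0 0 0 0;1 -8 3.2 0 0 0 0;1 -12 4.8 0 0 0 0;1 -14 5.6 0 0 0 0;1 -14 5.6 0 0 0 0'|sed -n '2p;4p'
```

```text
tool_pos: [645.1, -70.2, 294.4]
force: [0.7, 0.2, -0.4]
tool_pos: [632.4, -65.1, 296.0]
force: [-0.4, 0.8, 0.0]
```

```bash
python3 -m jog '1 -3 1.2 -2 0 0 0;1 -6 2.4 -3 0 0 0;1 -9 3.6 -4 0 0 0;1 -12 4.8 -5 0 0 0;1 -12 4.8 -5 0 0 0'|sed -n '2p;4p'
```

```text
tool_pos: [621.0, -60.7, 291.0]
force: [3.4, -1.6, 4.1]
```

```bash
python3 -m jog '1 -3 1.2 -1 0 0 0;1 -6 2.4 -2 0 0 0;1 -9 3.6 -3 0 0 0;1 -11 4.4 -4 0 0 0;1 -11 4.4 -4 0 0 0'|sed -n '2p;4p'
```

```text
tool_pos: [610.1, -56.4, 287.0]
force: [3.8, -1.8, 6.1]
```

```bash
python3 -m jog '1 -5 2 -1 0 0 0;1 -10 4 -3 0 0 0;1 -16 6.2 -5 0 0 0;1 -22 8.7 -8 0 0 0;1 -22 8.7 -8 0 0 0'|sed -n '2p;4p'
```

```text
tool_pos: [587.4, -47.4, 278.2]
force: [4.7, -1.8, 5.2]
```

```bash
python3 -m jog '1 -5 2 -2.5 0 0 0;1 -10 4 -5 0 0 0;1 -15 6 -8 0 0 0;1 -20 8 -11 0 0 0;1 -20 8 -11 0 0 0'|sed -n '2p;4p'
```

```text
tool_pos: [567.8, -39.5, 267.2]
force: [4.4, -1.6, 5.0]
```

```bash
python3 -m jog '1 -5 2 -3.5 0 0 0;1 -10 4 -7.5 0 0 0;1 -14 5.6 -11 0 0 0;1 -18.5 7.4 -15 0 0 0;1 -18.5 7.4 -15 0 0 0'|sed -n '2p;4p'
```

```text
tool_pos: [549.1, -32.0, 252.8]
force: [3.1, -1.0, 9.2]
```

```bash
python3 -m jog '1 -4.5 1.8 -4.5 0 0 0;1 -9 3.5 -9 0 0 0;1 -13 5 -14 0 0 0;1 -17 6.5 -19 0 0 0;1 -17 6.5 -19 0 0 0'|sed -n '2p;4p'
```

```text
tool_pos: [531.9, -25.2, 233.6]
force: [1.3, 0.9, 10.0]
```

```bash
python3 -m jog '1 -4 1.5 -5 0 0 0;1 -7.5 3 -10 0 0 0;1 -11 4.3 -15 0 0 0;1 -14 5.6 -20 0 0 0;1 -14 5.6 -20 0 0 0'|sed -n '2p;4p'
```

```text
tool_pos: [517.6, -19.5, 213.3]
force: [0.1, 1.0, 9.1]
```

```bash
python3 -m jog '1 -3.3 1.3 -5.5 0 0 0;1 -6.3 2.5 -11 0 0 0;1 -9 3.6 -16.5 0 0 0;1 -11.4 4.5 -22 0 0 0;1 -11.4 4.5 -22 0 0 0'|sed -n '2p;4p'
```

```text
tool_pos: [505.8, -14.8, 190.6]
force: [-0.8, 1.2, 8.0]
```

```bash
python3 -m jog '1 -2.5 1 -5.8 0 0 0;1 -4.8 1.9 -11.6 0 0 0;1 -6.8 2.7 -17.3 0 0 0;1 -8.5 3.4 -23 0 0 0;1 -8.5 3.4 -23 0 0 0'|sed -n '2p;4p'
```

```text
tool_pos: [497.4, -11.5, 167.0]
force: [0.8, 1.2, 5.6]
```

```bash
python3 -m jog '1 -1.5 0.6 -6 0 0 0;1 -2.9 1.1 -11 0 0 0;1 -4 1.6 -15 0 0 0;1 -4.5 1.8 -18 0 0 0;1 -4.5 1.8 -18 0 0 0'|sed -n '2p;4p'
```

```text
tool_pos: [493.3, -10.1, 149.2]
force: [1.4, 1.3, 3.6]
```

```bash
python3 -m jog '1 -0.4 0.2 -2 0 0 0;1 -0.8 0.3 -4 0 0 0;1 -1 0.4 -6 0 0 0;1 -1.2 0.5 -8 0 0 0;1 -1.2 0.5 -8 0 0 0'|sed -n '2p;4p'
```

```text
tool_pos: [491.9, -9.6, 141.1]
force: [1.1, 0.8, 1.3]
```

```bash
python3 -m jog '1 -0.2 0 -1.5 0 0 0;1 -0.4 0.1 -3 0 0 0;1 -0.6 0.2 -4.5 0 0 0;1 -0.8 0.3 -6 0 0 0;1 -0.8 0.3 -6 0 0 0'|sed -n '2p;4p'
```

```text
tool_pos: [491.2, -9.5, 135.2]
force: [0.0, 2.2, 1.0]
```

```bash
python3 -m jog '1 -0.1 0 -1 0 0 0;1 -0.2 0 -2 0 0 0;1 -0.3 0.1 -3 0 0 0;1 -0.4 0.1 -4 0 0 0;1 -0.4 0.1 -4 0 0 0'|sed -n '2p;4p'
cat > a.py <<'E'
from rig import cams
from h import *
import sys
p,d=cams.snapshot('scene');cv2.imwrite(f'pics/{sys.argv[1]}.png',p[:,:,::-1]);m=cams.camera_model('scene')
x=np.array([.929,-.371]);y=np.array([.371,.929])
V=np.array(m['view']);R=V[:3,:3];c=-R.T@V[:3,3]
vv,uu=np.mgrid[0:384,0:512];P=np.stack([(uu-m['cx'])/m['fx']*d,(vv-m['cy'])/m['fy']*d,d],-1)@R+c
l=P[...,:2]-[497.5,-11.6];lx=l@x-100;ly=l@y
# arm beam and head, clear of the tool: heights by local x
for a in range(-140,60,10):
    k=(d>0)&(lx>=a)&(lx<a+10)&(abs(ly)<24)&(P[...,2]>30)&(P[...,2]<330)
    if k.sum():print(a,k.sum(),np.percentile(P[...,2][k],[5,50,95]).round(0))
E
python3 a.py s13
```

```text
tool_pos: [491.0, -9.4, 131.5]
force: [-0.6, -0.0, 0.2]
-140 2 [130. 130. 130.]
-130 13 [128. 131. 134.]
-120 25 [129. 134. 186.]
-110 49 [128. 133. 192.]
-100 231 [128. 180. 235.]
-90 119 [125. 210. 305.]
-80 244 [127. 287. 325.]
-70 155 [108. 272. 328.]
-60 22 [124. 126. 129.]
-50 24 [121. 126. 128.]
-40 26 [120. 124. 127.]
-30 21 [121. 124. 127.]
-20 26 [120. 124. 128.]
-10 30 [119. 123. 127.]
0 21 [119. 122. 126.]
10 28 [118. 122. 125.]
20 27 [116. 121. 124.]
30 34 [102. 120. 123.]
40 29 [107. 120. 131.]
50 43 [ 72. 123. 131.]
```

```bash
python3 -m jog '1 0 0 -1 0 0 0;1 0 0 -2 0 0 0;1 -0.1 0 -3 0 0 0;1 -0.1 0 -4 0 0 0;1 -0.1 0 -4 0 0 0'|sed -n '2p;4p'; python3 a.py s14|awk '$1>-70&&$1<50'
```

```text
tool_pos: [491.0, -9.4, 127.5]
force: [-0.2, -0.1, 0.3]
-60 24 [120. 124. 125.]
-50 24 [117. 123. 125.]
-40 25 [119. 122. 125.]
-30 25 [118. 122. 125.]
-20 23 [120. 122. 125.]
-10 24 [118. 121. 125.]
0 26 [116. 121. 125.]
10 27 [117. 121. 123.]
20 26 [117. 119. 122.]
30 34 [103. 119. 123.]
40 30 [116. 119. 128.]
```

```bash
python3 -m jog '1 0 0 -0.7 0 0 0;1 0 0 -1.4 0 0 0;1 0 0 -2 0 0 0;1 0 0 -2 0 0 0;1 0 0 -2 0 0 0'|sed -n '2p;4p'; python3 a.py s15|awk '$1>-70&&$1<50'
```

```text
tool_pos: [491.1, -9.3, 125.7]
force: [-0.0, 0.2, 0.4]
-60 21 [115. 119. 122.]
-50 23 [115. 118. 122.]
-40 26 [113. 119. 121.]
-30 21 [115. 119. 122.]
-20 21 [117. 119. 122.]
-10 27 [115. 119. 123.]
0 25 [116. 119. 122.]
10 25 [115. 119. 122.]
20 29 [115. 119. 121.]
30 28 [101. 119. 122.]
40 30 [108. 119. 130.]
```

The arm is level with no push, so it has snapped down. I'll withdraw upward and verify.

```bash
python3 -m jog '1 0 0 5 0 0 0;1 0 0 30 0 0 0;1 0 0 65 0 0 0;1 0 0 100 0 0 0;1 0 0 140 0 0 0'|sed -n '2p;4p'; python3 -m jog '1 -30 12 0 0 0 0;1 -60 24 0 0 0 0;1 -90 36 0 0 0 0;-1 -90 36 0 0 0 0;-1 -90 36 0 0 0 0'|sed -n '1,2p';python3 -m jog '-1 0 0 0 0 0 0;-1 0 0 0 0 0 0;-1 0 0 0 0 0 0;-1 0 0 0 0 0 0'|sed -n 2p; python3 a.py s16|awk '$1>-70&&$1<50'
python3 d.py w16
python3 - <<'E'
from h import *
exec(open('r.py').read().split('rs=')[0].replace("sys.argv[1]","'w16'").replace('import sys',''))
rs=np.arange(20,40,1.)
for a in (120,140,160,170,180,190,200,220,240):
    t=np.radians(a);d=np.cos(t)*x+np.sin(t)*y;uv=np.array([proj(m,np.r_[S+r*d,zt]) for r in rs],np.float32)
    print(a,uv[10].round(),cv2.remap(f,uv[None,:,0],uv[None,:,1],1)[0].mean(1).round().astype(int))
E
```

```text
tool_pos: [490.1, -9.2, 266.6]
force: [0.5, -0.7, -0.4]
clock: 23.58
tool_pos: [400.5, 27.1, 266.6]
tool_pos: [401.6, 26.3, 265.6]
-60 21 [115. 119. 121.]
-50 22 [115. 119. 122.]
-40 24 [115. 118. 122.]
-30 24 [116. 118. 121.]
-20 21 [116. 119. 121.]
-10 30 [115. 119. 121.]
0 23 [115. 118. 120.]
10 20 [116. 119. 123.]
20 28 [115. 119. 121.]
30 31 [104. 117. 121.]
40 33 [ 97. 119. 128.]
circle px [491.       267.        36.680527] r 55.904085818078386 rel spot local 47.68329801803899 352.81569548582206
circle px [269.       256.        38.391376] r 57.918549959043524 rel spot local 30.224202813628743 13.762134716365
circle px [258.       245.        26.094477] r 38.906022732981974 rel spot local 12.10076402659828 -2.861925199681294
circle px [444.       267.        18.828173] r 28.709305495098885 rel spot local 47.928751401579866 281.13443423724846
circle px [117.       360.        18.133411] r 30.902751787480295 rel spot local 227.41294642516547 -242.85608397399207
circle px [255.     312.      18.5588] r 29.825447017726734 rel spot local 130.04975459850445 -7.554848359340333
circle 
[... 1335 characters left out ...]
66 166]
160 [267. 220.] [154 154 154 154 155 156 158 159 158 150 140 131 133 139 149 157 162 164
 165 166]
170 [264. 219.] [154 154 154 155 155 156 158 159 161 155 147 136 133 134 143 151 158 161
 164 165]
180 [260. 218.] [152 153 153 154 155 156 158 160 160 156 145 134 129 133 141 150 155 160
 163 164]
190 [256. 219.] [151 152 153 153 154 155 157 159 161 156 146 131 121 117 125 136 148 156
 161 164]
200 [253. 220.] [151 152 153 154 154 155 156 159 160 158 149 135 123 118 124 136 149 157
 163 165]
220 [247. 223.] [154 154 154 154 154 154 154 155 156 154 148 135 122 118 119 132 146 155
 163 164]
240 [242. 228.] [145 150 151 152 153 154 153 152 145 136 125 116 110 108 108 108 108 108
 108 108]
```

The arm stays level, and the dish rim is where it was before (crest r≈28 at 180°). Handing in.

```bash
python3 -c "
from rig import job_done
print(job_done())"
```

```text
the job is handed in; nothing more can be done
None
```

I handed the job in at about 24 s: by my camera measurements the dish sits home against both pegs to within about 1 mm and is released, and the camera arm snapped down and stays level; the bystanders weren't re-measured, and the hand-in returned no verdict.

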